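# Release the eccentric cam and push the vial carriage home

## Robot

A 6-joint arm with a two-finger parallel gripper is mounted at the origin on the work surface. World frame = base frame: x ahead of the robot, y to its left, z up, the work surface at z = 0. Lengths are in mm, angles in rad, forces in N, time in s.
With the tool pointing down it reaches from about 350 to 975 mm from the base axis. Payload 7.1 kg.
Tool frame: the origin (TCP) lies between the finger pads; the fingertips stand 19 mm ahead of it and the grasp point (between the pads) is the TCP (ctrl.tcp_to_tips is the distance from the TCP to the fingertips, in mm); z points along the fingers, y is the line along which they close (so a half turn about z gives the same grasp; the last joint's range is limited). The gripper opens to 88 mm and grips with 3 to 60 N. Pads are 20 mm wide; open, the fingers measure 115 mm over their backs; the gripper's body (75 mm by 178 mm) begins 61 mm behind the grasp point.
Start: joints at [1.316, 0.423, 1.63, -0, 1.089, -0.019], TCP at [145.982, 607.696, 241.675] pointing down, gripper open.
Joint ranges: [-3, 3], [-0.9, 2.11], [0.09, 2.58], [-1.31, 4.45], [0.11, 2.69], [-2.54, 2.54]. Speed limits (rad/s): [2.39, 2.39, 3.01, 3.14, 3.14, 3.14].

## Interface

Orientations are given as a rotation vector (axis times angle).
In Python, from workcell import status, optics, ctrl gives the robot as it stands. The module is installed in compiled form; this text tells all that it offers.
- The arm moves only by the shell command python3 -m inch 'ROWS'. ROWS is JSON, a list that holds one entry, the list of rows, each a list of 7 numbers: the shift along the tool's x, y, z in mm, then the turn, a rotation vector about the tool's x, y, z in rad, then the opening in per cent of the stroke, from 0 (shut) to 100 (fully open). A call has 1 to 20 rows; each row is the pose to reach, as a shift and turn from the pose commanded when the call began, along the tool's axes at that moment; what a row does not reach only later rows make up. A row lasts 1/10 s, in which the tool goes at most 50 mm and 8.59 degrees, less where a joint would pass 70% of its speed; a pose out of reach is approached as far as the arm can. A call with a gripper value outside its range is refused whole. The fingers move at their own pace and stop on an object; the grip force is fixed at half the most. Time passes only in rows, so rows that repeat a pose let the fingers close. It gives the time, the measured TCP pose, the force, the opening and the grip force at its end, in the units of the state.
- status.get_obs(): the state, without advancing time (a new reading comes with each control period).
- optics.get_image(name): name is "scene" or "top" or "wrist"; returns a dict with "frame" (400x640x3 uint8, red, green, blue), "fx", "fy", "cx", "cy" (pixels), "k1" (the pictures are not rectified: a ray, as slopes to the right and down, at radius r is drawn at 1 + k1 r^2 times it, then the intrinsics apply), "rvec" (rotation vector, rad) and "tvec" (3), from world to camera coordinates, as OpenCV has them; the wrist camera has in their place "hand_eye" (4x4, takes a point from camera to tool coordinates, whose origin is the TCP and whose axes are the flange's). Camera axes: x right, y down, z forward; pixel columns grow to the right and rows downward; lengths in mm; the calibration is good to about 2 mm. A picture is of the moment at which its call begins: read the wrist's pose just before it. There is no depth.
- ctrl.close_job(): hands the job in; it is judged then, once.
The state is a dict: "t": time; "qpos": joint angles; "qvel": joint speeds; "joint_torque": joint torques, N m; "ee_pos": TCP position; "orientation": TCP orientation; "ft_force": force on the tool from outside, world axes, zero at the start; "moment": the same for the moment, N m; "width": finger opening in mm; "grasp_force": force on a finger pad.
Only numpy, scipy, OpenCV 4.12 (cv2) and the standard library are available. Lean on these libraries where they do the work, as an engineer would, in place of code of your own. Each camera call takes 0.05 s, during which the arm holds its last target. There are 200 camera calls.

## Task

On the small vial reader, push the paddle of the cam lever round, from the side, until the low point of the round eccentric cam faces the carriage (the lever then points straight away from the carriage); only then push the carriage forward by its upright rear plate until it is fully home against the cam, and move clear. Push with the outside of the fingers only: do not grip the lever or the carriage, leave the vial standing in its pocket, and leave the glassware round about where it is.

Things in the scene. Friction and masses are not known exactly. Their poses are not given: they have to be found in the camera images.
- reader: Vial reader bolted to the bench: dark steel base plate 12 mm thick, x -130 to 105 mm, y -52 to 52 mm. Origin on the bench surface; +x is 'forward', the way the carriage is pushed, towards the cam; +y is its left, z up. Stands at any yaw with forward roughly to the robot's left.
- head_top (a point): Centre of the top of the white reader head, fixed on the right of the base plate: 50 mm (along x) x 58 mm, top 72 mm above the bench, 13.5 mm behind and 89 mm right of the reader's origin. A black lens tube, 22 mm thick, reaches from it 28 mm towards the carriage at height 58 mm.
- cam (a joint): Angle of the cam lever about its upright pivot (rad, positive anticlockwise from above). 0: lever straight forward (+x of the reader, away from the carriage), cam's low point facing the carriage. Starts at 1.2 to 2.1 (lever out to the reader's left); turns from -2.6 to 2.6 with no stop or detent at 0. Stays where left; takes some 3 N at the paddle.
- cam_axis (a point): Point on the cam's pivot axis, 50 mm above the bench, 55 mm forward of the reader's origin. The cam is a steel disc, radius 32 mm, 20 to 36 mm above the bench, centred 14 mm off the pivot towards the lever: rim 46 mm from the pivot on the lever's side (high), 18 mm opposite (low). The lever is a flat bar 16 mm wide on top, 36 to 44 mm above the bench, reaching 96 mm from the pivot.
- paddle_top (a point): Top centre of the upright black paddle at the lever's outer end, 86 mm above the bench and 82 mm from the pivot. The paddle is 14 mm thick (along the way it swings), 28 mm wide along the lever (68 to 96 mm from the pivot), and rises from 44 to 86 mm above the bench. Pressing on both its opposite faces at once counts as gripping.
- carriage (a joint): Forward travel of the carriage (m): starts at 0 (right back), drag about 2 N, stays where left. The cam stops its steel nose: after about 4 mm with the high point facing it, 18 mm with the lever square to the slide, 32 mm (fully home) with the low point facing it. Pushing the carriage does not turn the cam.
- plate_back (a point): Centre of the back face of the carriage's upright aluminium push plate, 48 mm above the bench; axes as the reader's. The plate is 90 mm wide, 8 mm thick, 12 to 60 mm above the bench; starts 83 mm behind the reader's origin. Push here, forward.
- block_top (a point): Centre of the top of the grey carriage block, 42 mm above the bench, on the axis of the vial's pocket; moves with the carriage. The block is 55 mm long (along the slide) and 90 mm wide and reaches from the push plate's front to 27.5 mm ahead of this point; a steel nose 40 mm wide reaches 25 mm on from its front, 20 to 36 mm above the bench. Pressing on plate and block at once counts as gripping.
- vial: Amber glass vial with a white cap, 22 mm across, 48 mm tall, loose in a pocket 18 mm deep in the block, 1.5 mm clear all round; top 72 mm above the bench, its axis 35.5 mm forward of the plate's back face. Origin: centre of its underside, which starts 24 mm above the bench.
- beaker: Loose glass beaker, 72 mm across, 90 mm tall, with rods standing in it up to 185 mm. Bystander. Origin: centre of its underside.
- bottle: Loose glass jar with a blue cap, 60 mm across, 110 mm tall. Bystander. Origin: centre of its underside.
- rack: Loose clear plastic test-tube rack, 50 x 126 mm (long along its y), 73 mm tall. Bystander. Origin: centre of its underside.

How it is judged (in metres and radians):
On the way, in this order (a step that is already met when the one before it is completed fails the run):
1. the cam's low point faces the carriage (lever within 0.3 rad of straight forward) while the carriage is still back (value of joint cam between -0.3 and 0.3 rad and value of joint carriage below 0.012 m), for 0.2 s.
2. the carriage is pushed fully home (value of joint cam between -0.35 and 0.35 rad and value of joint carriage above 0.029 m), for 0.2 s.
At the end, for the whole second after the job is handed in: The lever is within 0.35 rad of straight forward, the carriage is at least 29 mm forward (32 mm is home) and at rest, and the vial stands upright (within 0.25 rad) in its pocket (all of step 2 and velocity of joint carriage below 0.005 m/s and velocity of joint cam between -0.05 and 0.05 rad/s and angle between vial's own z axis and vertical below 0.25 rad and height (world z) of vial below 0.032 m and x of vial in the frame of plate_back between 0.029 and 0.042 m); the robot touches nothing.
It fails at once if the carriage is pushed forward (over 12 mm) before the cam is turned to its low point (value of joint carriage above 0.012 m and not (value of joint cam between -0.45 and 0.45 rad)).
It fails at once if the lever's paddle is gripped (over 3 N on both halves) (contact force between the fingers and cam_c2 above 3 N and contact force between the fingers and cam_c3 above 3 N).
It fails at once if the carriage is gripped (over 3 N on plate and block at once) (contact force between the fingers and carriage_c1 above 3 N and (contact force between the fingers and carriage_c2 above 3 N or contact force between the fingers and carriage_c3 above 3 N or contact force between the fingers and carriage_c4 above 3 N or contact force between the fingers and carriage_c5 above 3 N)).
It fails at once if the vial is lifted (over 10 mm) or tipped (height (world z) of vial above 0.034 m or angle between vial's own z axis and vertical above 0.35 rad).
It fails at once if the beaker, bottle or rack is shoved (over 20 mm), lifted or tipped (distance of any of beaker, bottle, rack from where it was at the start of the episode above 0.02 m or angle between any of beaker, bottle, rack's own z axis and vertical above 0.3 rad).
It also fails if it takes over 58 s, if anything falls off the work surface, if the arm or the gripper's body presses on something with over 40 N, if the wrist force passes 120 N, or if a joint passes its speed limit or range.

## Working session

There is one attempt and no reset: what is moved stays moved. The work goes in short steps, Python scripts to look and compute and a shell command to move; the robot and the scene stay as the last step left them, time stands still between calls to the robot, and variables do not carry over. Pictures are saved under pics/ and viewed, at most 10 in all, crops included, and the job is handed in when it is done.

```bash
mkdir -p pics; python3 - <<'E'
from workcell import status, optics, ctrl
import cv2,pickle
o=status.get_obs();print(o)
d={}
for n in("scene","top","wrist"):
    i=optics.get_image(n);d[n]=i;cv2.imwrite(f"pics/{n}0.png",i["frame"][:,:,::-1])
    print(n,{k:v for k,v in i.items() if k!="frame"})
pickle.dump((o,d),open("d0.pkl","wb"))
E
```

```text
{'t': 0.0, 'qpos': array([ 1.31600989e+00,  4.23816804e-01,  1.63070625e+00,  1.80280742e-05,
        1.08856596e+00, -1.90020611e-02]), 'qvel': array([ 1.21818207e-04,  3.30581794e-05, -5.37972196e-04, -7.61369089e-04,
       -1.20336123e-03,  1.56686485e-03]), 'joint_torque': array([-2.25771299e-03, -5.44612026e+01, -2.73671168e+01,  6.42524217e-02,
        2.27980746e-02, -9.63761227e-05]), 'ee_pos': array([145.84216222, 607.20269461, 240.91028849]), 'orientation': array([-3.69498967e-01, -3.11956521e+00,  2.32490053e-03]), 'ft_force': array([ 0.14768048,  0.19428212, -1.10236251]), 'moment': array([ 0.02561914, -0.03520305,  0.04505217]), 'grasp_force': 0.0, 'width': 87.80863868259458}
scene {'fx': 487.1164079569977, 'fy': 487.1164079569977, 'cx': 312.43241592470036, 'cy': 191.00731282986553, 'k1': -0.013114692888305197, 'rvec': array([ 0.73737315,  2.80299442, -0.80265653]), 'tvec': array([ 505.66178512, -203.94819366, 1217.6855124 ])}
top {'fx': 416.01650100241034, 'fy': 416.01650100241034, 'cx': 319.41786871409096, 'cy': 198.0428610770631, 'k1': 0.020666651672359773, 'rvec': array([ 2.21317864, -2.16645542,  0.09551782]), 'tvec': array([  -3.08901262,  568.55882031, 1114.96811652])}
wrist {'fx': 330.5410380426804, 'fy': 330.5410380426804, 'cx': 316.3714168317597, 'cy': 193.8414923924278, 'k1': -0.030773143037951072, 'hand_eye': array([[-1.40439292e-03, -9.58777872e-01, -2.84153163e-01,
         7.79105960e+01],
       [ 9.99999005e-01, -1.30791597e-03, -5.29259058e-04,
        -1.14898616e+00],
       [ 1.35793414e-04, -2.84153623e-01,  9.58778754e-01,
        -1.43520712e+02],
       [ 0.00000000e+00,  0.00000000e+00,  0.00000000e+00,
         1.00000000e+00]])}
```

View pics/top0.png

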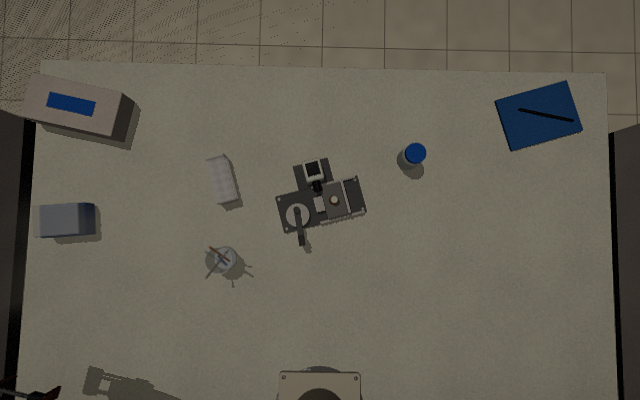

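View pics/scene0.png

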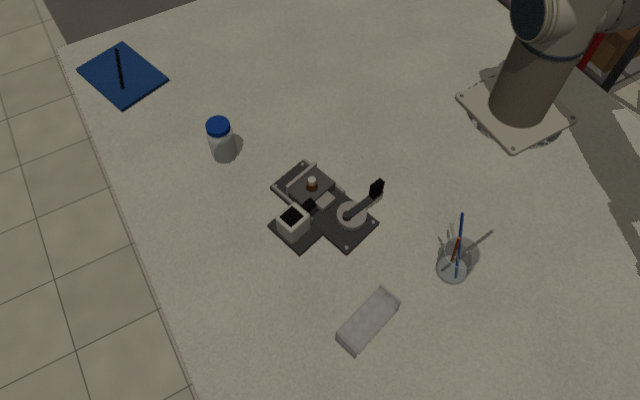

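The top view shows the reader around (320,200), with the lever pointing down towards the robot (paddle ~(301,238)), vial ~(334,200), beaker (222,260), rack (222,180) and jar (414,153). The scene view shows the same things, with the paddle at (377,187) and the vial cap at (312,181). I'll enlarge both.

```bash
cat > h.py <<'E'
import numpy as np,cv2,pickle
from scipy.spatial.transform import Rotation as R
def cam(i,o=None):
    if "rvec" in i:
        M=R.from_rotvec(i["rvec"]).as_matrix();t=np.array(i["tvec"]);return M.T,-M.T@t
    W=np.eye(4);W[:3,:3]=R.from_rotvec(o["orientation"]).as_matrix();W[:3,3]=o["ee_pos"]
    T=W@i["hand_eye"];return T[:3,:3],T[:3,3]
def ray(i,uv,o=None):
    K=np.array([[i["fx"],0,i["cx"]],[0,i["fy"],i["cy"]],[0,0,1]])
    p=cv2.undistortPoints(np.array([[uv]],float),K,np.array([i["k1"],0,0,0]))[0,0]
    A,c=cam(i,o);return c,A@np.array([p[0],p[1],1])
def onz(i,uv,z,o=None):
    c,d=ray(i,uv,o);return c+d*(z-c[2])/d[2]
E
python3 - <<'E'
import cv2
a=cv2.imread("pics/top0.png")[145:260,265:380];b=cv2.imread("pics/scene0.png")[145:260,262:392]
f=lambda x,s:cv2.resize(x,None,fx=s,fy=s,interpolation=cv2.INTER_CUBIC)
import numpy as np
a=cv2.convertScaleAbs(f(a,5),alpha=1.7);cv2.imwrite("pics/topc.png",a)
cv2.imwrite("pics/scenec.png",cv2.convertScaleAbs(f(b,5),alpha=1.7))
E
```

```text
(no output)
```

View pics/topc.png

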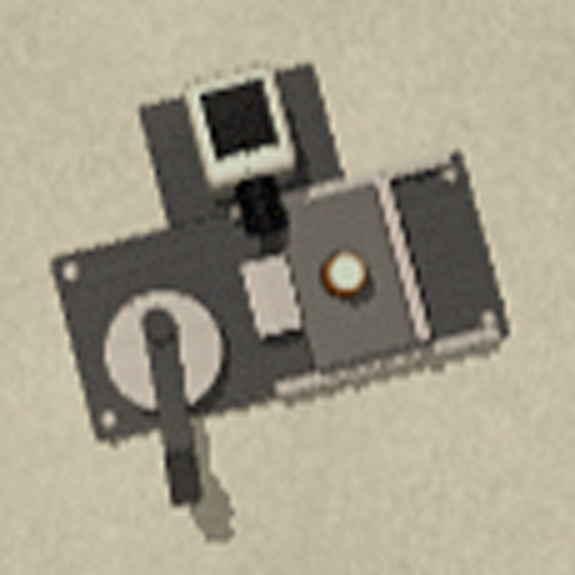

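View pics/scenec.png

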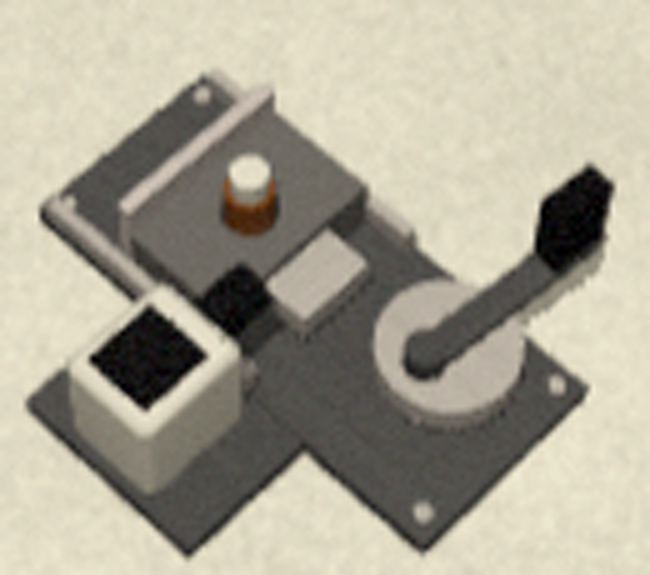

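The top crop gives base corners (53,262), (460,155), (508,333) and (97,440), pivot (160,328), paddle ~(184,480), vial cap (347,273), and head (240,125). In the scene crop the lens, the vial and the paddle top (590,185) are clear. I'll fit the reader pose from these.

```bash
python3 - <<'E'
from h import *
o,d=pickle.load(open("d0.pkl","rb"));T=d["top"];S=d["scene"]
ft=lambda u,v:(265+(u+.5)/5-.5,145+(v+.5)/5-.5); fs=lambda u,v:(262+(u+.5)/5-.5,145+(v+.5)/5-.5)
im=np.array([onz(T,ft(*p),12)[:2] for p in[(53,262),(460,155),(508,333),(97,440)]])
md=np.array([(105,-52),(-130,-52),(-130,52),(105,52.)])
im2=np.array([onz(S,fs(*p),12)[:2] for p in[(425,552),(588,388),(205,75),(40,212)]])
md2=np.array([(105,-52),(105,52),(-130,52),(-130,-52.)])
for A,B in((md,im),(md2,im2),(np.vstack([md,md2]),np.vstack([im,im2]))):
    a=A-A.mean(0);b=B-B.mean(0);U,s,V=np.linalg.svd(a.T@b);r=(U@V).T
    t=B.mean(0)-r@A.mean(0);y=np.arctan2(r[1,0],r[0,0]);print(t,y,np.abs(A@r.T+t-B).max())
inv=lambda p:r.T@(p[:2]-t)
for n,I,f,p,z in(("vial",T,ft,(347,273),72),("vialS",S,fs,(250,165),72),("headT",T,ft,(240,125),72),("pivT",T,ft,(160,328),46),("pivS",S,fs,(425,352),46),("padT",T,ft,(184,490),86),("padS",S,fs,(592,183),86)):
    w=onz(I,f(*p),z);print(n,w.round(1),inv(w).round(1))
for n,p,z in(("beaker",(222,262),0),("bottle",(415,153),110),("rack",(222,180),73)):
    w=onz(T,p,z);print(n,w.round(),inv(w).round())
np.savez("pose.npz",r=r,t=t)
print(cam(T)[1],cam(S)[1]); print(R.from_rotvec(o["orientation"]).as_matrix().round(3))
E
```

```text
[549.37308433  17.30602647] 1.847893699160976 2.030493015968318
[554.09590581  19.56062781] 1.8473071444878717 1.7779887449624
[551.73451027  18.43333202] 1.847599145459721 3.675115739332
vial [562.5 -28.4  72. ] [-48.    2.4]
vialS [564.4 -31.1  72. ] [-51.1   1.4]
headT [639.   29.1  72. ] [-13.6 -86.9]
pivT [532.9  69.4  46. ] [54.2  4.2]
pivS [538.6  70.6  46. ] [53.7 -1.6]
padT [448.7  53.4  86. ] [61.8 89.6]
padS [450.5  54.5  86. ] [62.4 87.5]
beaker [389. 272.   0.] [288.  88.]
bottle [ 682. -230.  110.] [-275.  -57.]
rack [606. 264.  73.] [ 221. -120.]
[ 484.28803266   23.04873691 1153.84419752] [836.53819927 465.63883013 929.20989813]
[[-0.972  0.234 -0.   ]
 [ 0.234  0.972 -0.001]
 [ 0.    -0.001 -1.   ]]
```

```bash
cat >> h.py <<'E'
P=None
YAW=1.8476;ORG=np.array([551.7,18.4])
def rd(x,y):
    c,s=np.cos(YAW),np.sin(YAW);return ORG+[c*x-s*y,s*x+c*y]
def go(x,y,z,ya,o=None):  # reader xy, world z, world angle of tool y -> row (measured pose)
    if o is None:
        from workcell import status;o=status.get_obs()
    M=R.from_rotvec(o["orientation"]).as_matrix()
    y_=np.array([np.cos(ya),np.sin(ya),0]);z_=np.array([0,0,-1.]);G=np.c_[np.cross(y_,z_),y_,z_]
    return np.r_[M.T@(np.r_[rd(x,y),z]-o["ee_pos"]),R.from_matrix(M.T@G).as_rotvec()].round(3)
def lev(th,off,z,rad=82,o=None):  # beside paddle, ccw side
    e=np.array([np.cos(th),np.sin(th)]);n=np.array([-e[1],e[0]]);p=np.array([55,0])+rad*e+off*n
    return go(*p,z,YAW+th-np.pi/2,o)
E
python3 - <<'E'
from h import *
print(lev(1.49,50,240),lev(1.49,50,150))
E
```

```text
[-4.51634e+02 -5.09654e+02  1.65900e+00 -1.00000e-03 -0.00000e+00
 -4.32000e-01] [-4.51634e+02 -5.09552e+02  9.16590e+01 -1.00000e-03 -0.00000e+00
 -4.32000e-01]
```

```bash
python3 -m inch '[[[-452,-510,0,0,0,-0.432,0],[-452,-510,0,0,0,-0.432,0],[-452,-510,0,0,0,-0.432,0],[-452,-510,0,0,0,-0.432,0],[-452,-510,0,0,0,-0.432,0],[-452,-510,0,0,0,-0.432,0],[-452,-510,0,0,0,-0.432,0],[-452,-510,0,0,0,-0.432,0],[-452,-510,0,0,0,-0.432,0],[-452,-510,0,0,0,-0.432,0],[-452,-510,0,0,0,-0.432,0],[-452,-510,0,0,0,-0.432,0],[-452,-510,0,0,0,-0.432,0],[-452,-510,0,0,0,-0.432,0],[-452,-510,0,0,0,-0.432,0],[-452,-510,0,0,0,-0.432,0],[-452,-510,0,0,0,-0.432,0],[-452,-510,0,0,0,-0.432,0],[-452,-510,0,0,0,-0.432,0],[-452,-510,0,0,0,-0.432,0]]]'
python3 - <<'E'
from h import *
from workcell import status,optics
print(lev(1.49,50,150),lev(1.49,50,73))
o=status.get_obs();i=optics.get_image("wrist");pickle.dump((o,i),open("w1.pkl","wb"));cv2.imwrite("pics/w1.png",cv2.convertScaleAbs(i["frame"][:,:,::-1],alpha=1.5))
E
```

```text
t: 2.15
ee_pos: [466.1, 6.9, 241.8]
orientation: [-0.31, 3.126, -0.0]
ft_force: [0.3, -0.5, 0.1]
width: 0.7
grasp_force: 0.0
[ 2.8700e-01 -5.6400e-01  9.1757e+01 -0.0000e+00  0.0000e+00  2.0000e-03] [ 2.97000e-01 -5.63000e-01  1.68757e+02 -0.00000e+00  0.00000e+00
  2.00000e-03]
```

View pics/w1.png

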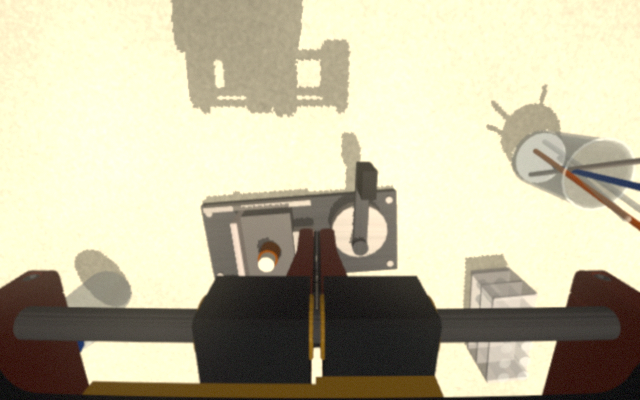

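The wrist view shows the shut fingers and the paddle at (357–377,163–198), with the paddle to their right as intended. I'll check the paddle position.

```bash
python3 - <<'E'
from h import *
o,i=pickle.load(open("w1.pkl","rb"))
c,s=np.cos(YAW),np.sin(YAW);r=np.array([[c,-s],[s,c]])
for n,p,z in(("pad near",(368,181),86),("pad",(369,190),86),("pad low",(369,198),86),("padouter low edge",(366,163),44),("pivot",(359,248),46),("vial",(266,265),72),("cFR",(395,189),12),("cBL",(203,204),12)):
    print(n,(r.T@(onz(i,p,z,o)[:2]-ORG)).round(1))
E
```

```text
pad near [59.3 83.9]
pad [60. 75.]
pad low [59.7 67.2]
padouter low edge [63.9 92.3]
pivot [52.1 -3.9]
vial [-49.5  -2.9]
cFR [101.1  51.9]
cBL [-127.3   51.7]
```

Consistent with the first fit (lever ≈1.49 rad). I'll descend beside the paddle.

```bash
python3 -m inch '[[[0,0,50,0,0,0,0],[0,0,100,0,0,0,0],[0,0,140,0,0,0,0],[0,0,168,0,0,0,0],[0,0,168,0,0,0,0],[0,0,168,0,0,0,0]]]'
python3 - <<'E'
from h import *
from workcell import status
o=status.get_obs()
for off,th in[(20,1.49)]+[(20,t) for t in np.arange(1.35,-.01,-.15)]: print(round(th,2),lev(th,off,73,o=o).tolist())
E
```

```text
t: 2.8
ee_pos: [466.4, 6.4, 73.9]
orientation: [0.308, -3.126, -0.0]
ft_force: [0.3, -0.3, -0.1]
width: 0.3
grasp_force: 0.0
1.49 [0.404, 30.019, 0.888, 0.0, -0.001, 0.0]
1.35 [2.387, 41.658, 0.891, 0.0, -0.001, 0.14]
1.2 [2.687, 54.303, 0.893, 0.0, -0.001, 0.29]
1.05 [1.094, 66.851, 0.894, -0.0, -0.001, 0.44]
0.9 [-2.356, 79.02, 0.893, -0.0, -0.001, 0.59]
0.75 [-7.586, 90.537, 0.89, -0.0, -0.001, 0.74]
0.6 [-14.478, 101.143, 0.886, -0.0, -0.001, 0.89]
0.45 [-22.877, 110.6, 0.88, -0.0, -0.001, 1.04]
0.3 [-32.596, 118.696, 0.874, -0.0, -0.001, 1.19]
0.15 [-43.415, 125.248, 0.865, -0.0, -0.001, 1.34]
0.0 [-55.092, 130.11, 0.856, -0.001, -0.001, 1.49]
```

```bash
python3 -m inch '[[[0,15,0,0,0,0,0],[0,23,0,0,0,0,0],[1,30,0,0,0,0.0,0],[2,36,0,0,0,0.07,0],[2.4,42,0,0,0,0.14,0],[2.6,48,0,0,0,0.21,0],[2.7,54,0,0,0,0.29,0],[2,60.5,0,0,0,0.36,0],[1,67,0,0,0,0.44,0],[-0.5,73,0,0,0,0.51,0],[-2.4,79,0,0,0,0.59,0],[-5,85,0,0,0,0.66,0],[-7.6,90.5,0,0,0,0.74,0],[-11,96,0,0,0,0.81,0],[-14.5,101,0,0,0,0.89,0],[-18.5,106,0,0,0,0.96,0],[-23,110.6,0,0,0,1.04,0],[-27.5,114.8,0,0,0,1.12,0],[-32.6,118.7,0,0,0,1.19,0],[-32.6,118.7,0,0,0,1.19,0]]]'
python3 - <<'E'
from h import *
from workcell import status,optics
o=status.get_obs()
for th in(.2,.1,0): print(th,lev(th,20,73,o=o).tolist())
i=optics.get_image("wrist");pickle.dump((o,i),open("w2.pkl","wb"));cv2.imwrite("pics/w2.png",cv2.convertScaleAbs(i["frame"][:,:,::-1],alpha=1.5))
i=optics.get_image("top");cv2.imwrite("pics/t2.png",cv2.convertScaleAbs(cv2.resize(i["frame"][145:260,235:380,::-1],None,fx=5,fy=5,interpolation=2),alpha=1.7))
E
```

```text
t: 4.8
ee_pos: [475.6, 129.6, 74.6]
orientation: [1.497, 2.761, 0.001]
ft_force: [0.2, -0.0, -0.2]
width: 0.6
grasp_force: 0.0
0.2 [1.448, 7.691, 1.575, 0.001, 0.0, 0.1]
0.1 [2.197, 16.095, 1.585, 0.001, 0.0, 0.2]
0 [2.103, 24.531, 1.596, 0.001, 0.0, 0.3]
```

View pics/w2.png

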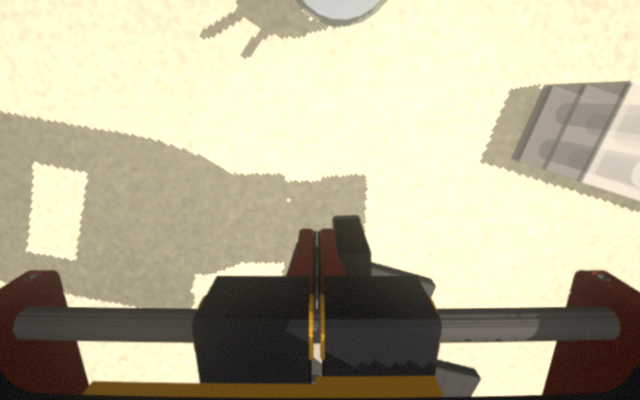

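The paddle now sits right against the finger at (333–370,216–280), so the lever is at about 0.25. I'll continue to 0 and back off.

```bash
python3 -m inch '[[[1,4,0,0,0,0.05,0],[1.4,8,0,0,0,0.1,0],[1.9,12,0,0,0,0.15,0],[2.2,16,0,0,0,0.2,0],[2.2,20,0,0,0,0.25,0],[2.1,23,0,0,0,0.28,0],[2.1,24,0,0,0,0.3,0],[2.1,24,0,0,0,0.3,0],[2.1,0,0,0,0,0.3,0],[2.1,-20,0,0,0,0.3,0],[2.1,-20,-50,0,0,0.3,0],[2.1,-20,-100,0,0,0.3,0],[2,-50,-130,0,0,0.3,0],[2,-100,-130,0,0,0.3,0],[2,-100,-130,0,0,0.3,0]]]'
python3 - <<'E'
from h import *
from workcell import status,optics
i=optics.get_image("top");pickle.dump(i,open("t2.pkl","wb"));cv2.imwrite("pics/t3.png",cv2.convertScaleAbs(cv2.resize(i["frame"][145:260,235:380,::-1],None,fx=5,fy=5,interpolation=2),alpha=1.7))
E
```

```text
t: 6.4
ee_pos: [385.4, 74.1, 203.8]
orientation: [-1.892, -2.506, 0.003]
ft_force: [-0.0, 0.4, 0.0]
width: 0.5
grasp_force: 0.0
```

View pics/t3.png

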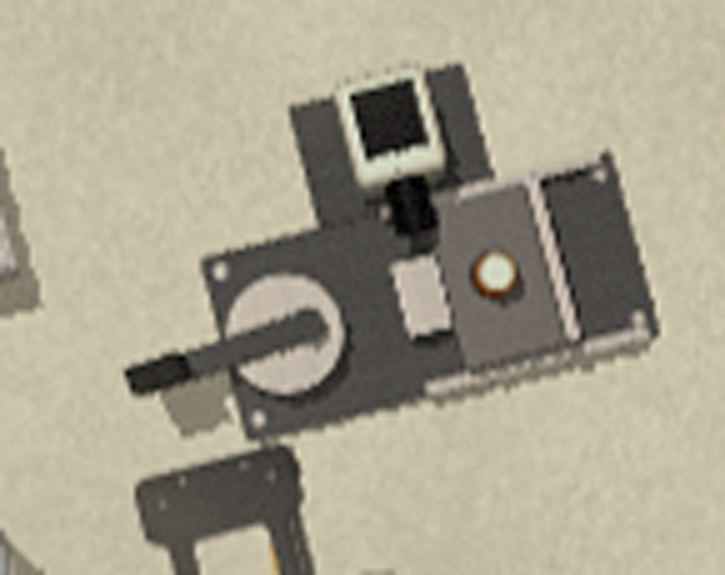

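The lever (315,326)→(140,380) is parallel to the base edge within about 0.05 rad, and the carriage is still back. Next I go behind the plate.

```bash
python3 - <<'E'
from h import *
print(go(-122,0,200,YAW).tolist(),go(-122,0,54,YAW).tolist())
E
```

```text
[-221.118, 141.717, 4.252, 0.0, 0.001, -1.571] [-221.074, 141.619, 150.252, 0.0, 0.001, -1.571]
```

```bash
python3 -m inch '[[[-221,142,0,0,0,-1.57,0],[-221,142,0,0,0,-1.57,0],[-221,142,0,0,0,-1.57,0],[-221,142,0,0,0,-1.57,0],[-221,142,0,0,0,-1.57,0],[-221,142,0,0,0,-1.57,0],[-221,142,0,0,0,-1.57,0],[-221,142,0,0,0,-1.57,0],[-221,142,0,0,0,-1.57,0],[-221,142,0,0,0,-1.57,0],[-221,142,0,0,0,-1.57,0],[-221,142,0,0,0,-1.57,0],[-221,142,0,0,0,-1.57,0],[-221,142,0,0,0,-1.57,0]]]'
python3 - <<'E'
from h import *
from workcell import status,optics
o=status.get_obs();print(go(-122,0,54,YAW,o).tolist(),go(-83-13.5+32,0,54,YAW,o).tolist())
i=optics.get_image("wrist");pickle.dump((o,i),open("w3.pkl","wb"));cv2.imwrite("pics/w3.png",cv2.convertScaleAbs(i["frame"][:,:,::-1],alpha=1.5))
E
```

```text
t: 7.85
ee_pos: [587.7, -97.6, 203.5]
orientation: [-0.43, 3.112, -0.0]
ft_force: [1.0, -0.3, 0.2]
width: 0.8
grasp_force: 0.0
[2.899, -0.578, 149.456, -0.0, 0.0, -0.002] [3.019, 56.922, 149.453, -0.0, 0.0, -0.002]
```

View pics/w3.png

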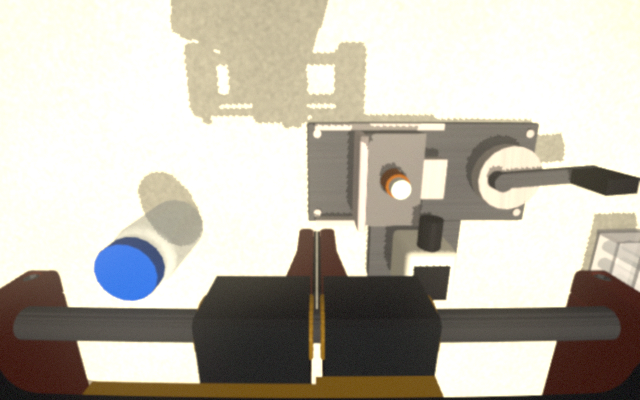

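The fingers are behind the plate (plate at (365,180)), the lever points straight forward, and the jar is well to the left. I'll descend and push most of the way.

```bash
python3 -m inch '[[[3,-1,50,0,0,0,0],[3,-1,100,0,0,0,0],[3,-1,130,0,0,0,0],[3,-1,149,0,0,0,0],[3,-1,149,0,0,0,0],[3,10,149,0,0,0,0],[3,18,149,0,0,0,0],[3,22,149,0,0,0,0],[3,26,149,0,0,0,0],[3,30,149,0,0,0,0],[3,34,149,0,0,0,0],[3,38,149,0,0,0,0],[3,42,149,0,0,0,0],[3,46,149,0,0,0,0],[3,49,149,0,0,0,0],[3,50,149,0,0,0,0]]]'
python3 - <<'E'
from h import *
from workcell import status,optics
print(go(-83-13.5+32,0,54,YAW).tolist())
E
```

```text
t: 9.5
ee_pos: [570.7, -50.0, 54.6]
orientation: [0.433, -3.112, -0.0]
ft_force: [0.2, -1.5, 1.5]
width: 0.4
grasp_force: 1.0
[-0.407, 6.509, 0.613, 0.0, -0.0, -0.0]
```

Contact is about 1.5–2 N of drag, as expected. I'll now push in small steps until the force rises.

```bash
for k in 1; do python3 -m inch '[[[0,2,0,0,0,0,0],[0,4,0,0,0,0,0],[0,5,0,0,0,0,0],[0,5,0,0,0,0,0]]]'; done; python3 -m inch '[[[0,1,0,0,0,0,0],[0,2,0,0,0,0,0],[0,2,0,0,0,0,0]]]'
```

```text
t: 9.9
ee_pos: [569.1, -45.4, 54.5]
orientation: [0.432, -3.111, -0.0]
ft_force: [0.6, -0.8, 0.3]
width: 0.7
grasp_force: 0.5
t: 10.2
ee_pos: [568.6, -43.5, 54.6]
orientation: [0.432, -3.111, -0.0]
ft_force: [0.8, -1.1, 0.1]
width: 0.2
grasp_force: 0.6
```

```bash
python3 -m inch '[[[0,1,0,0,0,0,0],[0,2,0,0,0,0,0],[0,2,0,0,0,0,0]]]'; python3 -m inch '[[[0,1,0,0,0,0,0],[0,1.5,0,0,0,0,0],[0,1.5,0,0,0,0,0]]]'
```

```text
t: 10.5
ee_pos: [568.1, -41.5, 54.6]
orientation: [0.433, -3.111, -0.0]
ft_force: [0.5, -1.0, -0.5]
width: 0.4
grasp_force: 0.6
t: 10.8
ee_pos: [567.9, -40.6, 54.6]
orientation: [0.433, -3.111, 0.001]
ft_force: [-0.0, -5.0, -1.6]
width: 0.5
grasp_force: 2.4
```

```bash
python3 -m inch '[[[0,1,0,0,0,0,0],[0,1,0,0,0,0,0],[0,1,0,0,0,0,0]]]'; python3 - <<'E'
from h import *
from workcell import status
o=status.get_obs();c,s=np.cos(YAW),np.sin(YAW);print(np.array([[c,s],[-s,c]])@(o["ee_pos"][:2]-ORG))
E
```

```text
t: 11.1
ee_pos: [567.8, -40.4, 54.6]
orientation: [-0.433, 3.111, -0.002]
ft_force: [0.6, -10.5, -2.1]
width: 0.6
grasp_force: 4.9
[-60.98189189   0.58497732]
```

The plate is at a hard stop: 10 N with almost no motion, at the expected place. I'll back off, lift and check.

```bash
python3 -m inch '[[[0,0,0,0,0,0,0],[0,0,0,0,0,0,0],[0,-5,0,0,0,0,0],[0,-20,0,0,0,0,0],[0,-50,0,0,0,0,0],[0,-60,0,0,0,0,0],[0,-60,-50,0,0,0,0],[0,-60,-100,0,0,0,0],[0,-60,-150,0,0,0,0],[0,-60,-150,0,0,0,0],[0,-60,-150,0,0,0,0]]]'
python3 - <<'E'
from h import *
from workcell import status,optics
i=optics.get_image("scene");cv2.imwrite("pics/s4.png",cv2.convertScaleAbs(cv2.resize(i["frame"][125:275,232:432,::-1],None,fx=4,fy=4,interpolation=2),alpha=1.7))
E
```

```text
t: 12.2
ee_pos: [584.5, -97.2, 206.0]
orientation: [-0.432, 3.109, -0.001]
ft_force: [-0.0, 0.2, -1.1]
width: 0.4
grasp_force: 0.0
```

View pics/s4.png

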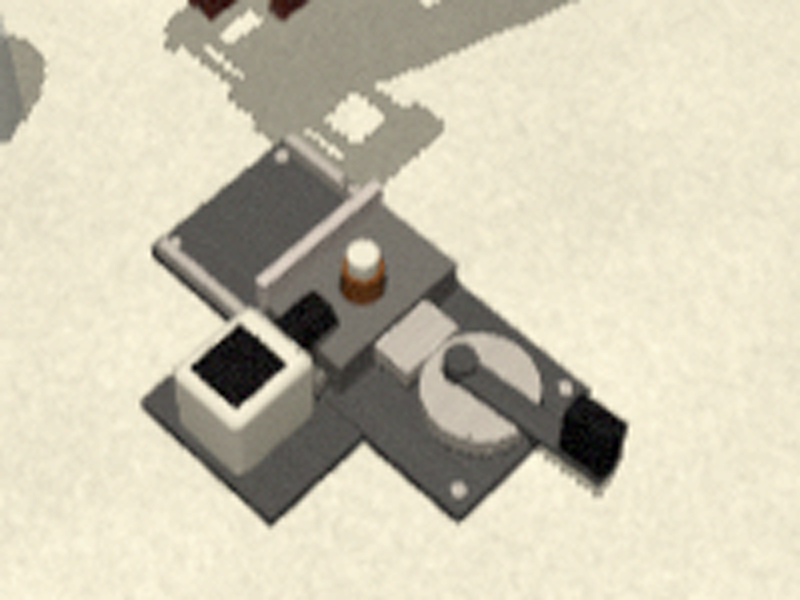

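The nose (415,345) meets the cam, the lever points straight forward, and the vial stands upright at (362,270) with the robot clear.

```bash
python3 -c "
from workcell import ctrl
print(ctrl.close_job())"
```

```text
the job is handed in; nothing more can be done
None
```

The lever points straight forward, the carriage is home against the cam, the vial is upright in its pocket, and the robot is clear; the job is handed in, but no verdict was returned.

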